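# Start the hold-down screw of a frame-corner jig

## Task

The hold-down screw of the picture-frame corner jig stands loose in the mouth of its threaded boss. Without lifting it out of the boss, turn it backward (counter-clockwise from above) by its knob until it drops off the start of the thread, then turn it forward (clockwise) one full turn from the drop so that it is properly started. Finish while still holding the knob, with the screw upright and left at that one turn; do not let go at the end, and leave the glue bottle, tape roll and jar where they are.

Things in the scene. Friction and masses are not known exactly. Their poses are not given: they have to be found in the camera images.
- jig: Fixed grey jig: plate 250 x 190 x 12 mm, dark round boss 54 mm across with its rim 80 mm above the table, and a strap from the boss along the jig's +x to a foot on a wooden frame corner, all below the rim. Origin: on the table, on the boss's axis; z up. The 39 mm bore holds a right-handed double-start thread: two ledges that begin at the jig's +x and -x and descend clockwise seen from above.
- thread_start (a point): Point on the boss's axis, 72 mm above the table, at the height of the ledges' upper starting edges; axes as the jig's. Lead 16 mm a turn: the screw sinks 2.55 mm per radian clockwise and rises as much counter-clockwise. The ledges lie 8 mm apart; once started the screw has about 2 mm axial play, 1.5 mm sideways. Self-locking: let go, the screw stays.
- boss_rim (a point): Centre of the boss's rim, 80 mm above the table. At the start the screw's lugs rest on the upper ramps, its x axis 0.6 to 1.6 rad clockwise of the jig's. Turned back it climbs to 1 mm above thread_start and, 0.45 to 0.6 rad counter-clockwise of the jig's x, drops 8 mm by its weight (a firm grip holds it up: lower it or open to let it drop). Turned back farther it climbs again.
- screw: Loose upright hold-down screw, about 0.22 kg (varies): steel stem 23 mm thick, two lugs (36 mm across, 45 degree arcs, 2.5 mm thick) along its +x and -x, a round black knob on top. Origin: on the axis at the lugs' underside; z up. The stem ends 26 mm below the origin, the knob spans 46 to 72 mm above it. One turn forward from the drop its origin is about 23 mm below thread_start.
- knob_top (a point): Centre of the knob's flat top, 72 mm above the screw's origin. The knob is 26 mm high, round, 46 mm in diameter to the grip (48 over its flutes), gripped across from above anywhere around it. A low rib, 38 mm long, 3 mm high, runs across its top along the screw's x axis.
- glue: Bystander: white glue bottle 48 mm in diameter, 130 mm tall, origin under its centre.
- tape: Bystander: roll of tape lying flat, 90 mm outside, 25 mm high, origin under its centre.
- jar: Bystander: glass jar with metal lid, 60 mm in diameter, 60 mm tall, origin under its centre.
Mind the look-alikes: they are no part of the job. What is shaped like the screw but turquoise or yellow is not meant.

How it is judged (in metres and radians):
On the way, in this order (a step that is already met when the one before it is completed fails the run):
1. the screw has been turned backward up to the starting edge of the thread (z of screw in the frame of thread_start above -0.0005 m and angle between the x axis of screw and the x axis of jig, either way round below 0.5 rad and horizontal distance between screw and thread_start below 0.005 m), for 0.05 s.
2. the screw has dropped off the edge (z of screw in the frame of thread_start below -0.005 m and angle between the x axis of screw and the x axis of jig, either way round below 1 rad and horizontal distance between screw and thread_start below 0.005 m), for 0.1 s.
At the end, for the whole second after the job is handed in: The screw's origin is 19.5 to 27.5 mm below thread_start (one turn from the drop, about a quarter turn either way), within 5 mm of the boss's axis and 0.12 rad of upright, at rest, and the fingers still hold its knob (more than 2 N) (z of screw in the frame of thread_start between -0.0275 and -0.0195 m and horizontal distance between screw and thread_start below 0.005 m and angle between screw's own z axis and vertical below 0.12 rad and contact force between the fingers and screw above 2 N and linear speed of screw below 0.02 m/s and angular speed of screw below 0.2 rad/s and distance between the grasp point and knob_top below 0.06 m); the arm keeps its last pose, push and grip.
It fails at once if the screw is lifted out of the boss (z of screw in the frame of thread_start above 0.012 m).
It fails at once if the glue bottle is disturbed (distance of glue from where it was at the start of the episode above 0.015 m or angle between glue's own z axis and vertical above 0.3 rad).
It fails at once if the tape roll is disturbed (distance of tape from where it was at the start of the episode above 0.015 m or angle between tape's own z axis and vertical above 0.3 rad).
It fails at once if the jar is disturbed (distance of jar from where it was at the start of the episode above 0.015 m or angle between jar's own z axis and vertical above 0.3 rad).
It also fails if it takes over 72 s, if anything falls off the work surface, if the arm or the gripper's body presses on something with over 40 N, if the wrist force passes 120 N, or if a joint passes its speed limit or range.

## Robot

A 6-joint arm with a two-finger parallel gripper is mounted at the origin on the work surface. World frame = base frame: x ahead of the robot, y to its left, z up, the work surface at z = 0. Lengths are in m, angles in degrees, forces in N, time in s.
With the tool pointing down it reaches from about 0.325 to 0.85 m from the base axis. Payload 15.5 kg.
Tool frame: the origin (TCP) lies at the very end of the fingers, on their centre line; the grasp point (between the pads) lies arm.grip_depth behind it (arm.grip_depth is the distance from the TCP to the grasp point, in m); z points along the fingers, y is the line along which they close (so a half turn about z gives the same grasp; the last joint's range is limited). The gripper opens to 91 mm and grips with 3 to 60 N. Pads are 32 mm wide; open, the fingers measure 118 mm over their backs; the gripper's body (76 mm by 178 mm) begins 60 mm behind the grasp point.
Start: joints at [59.444, 28.281, 77.091, -0, 74.628, -5.472], TCP at [0.265, 0.566, 0.214] pointing down, gripper open.
Joint ranges: [-166.48, 166.48], [-47.26, 123.95], [12.59, 153.08], [-70.14, 250.14], [6.76, 159.57], [-176.63, 176.63]. Speed limits (degrees/s): [108.29, 108.29, 147.25, 172.46, 172.46, 172.46].

## Interface

Orientations are given as a 3x3 rotation matrix whose columns are the frame's x, y, z axes.
In Python, from rig import arm gives the robot as it stands. Calls block until the motion is done:
- arm.move_to(position, orientation): joint-space move of the TCP to a pose.
- arm.move_l(position, orientation=None, feed=0.15): straight line of the TCP; orientation=None keeps the orientation; feed is the mean speed in m/s.
- arm.move_joints(angles): joint-space move.
- arm.grip(opening): finger opening in m; the grip force is fixed at half the most; returns when the fingers have stopped.
- arm.sleep(seconds).
- arm.solve_ik(position, orientation): joint angles nearest the present ones, or None.
- arm.snapshot(name): name is "side" or "top"; returns the picture (384x512x3 uint8, red, green, blue); there is no depth.
- arm.get_calibration(name): a dict with "intrinsics" (3x3 intrinsics, pixels), "k1" (the pictures are not rectified: a ray, as slopes to the right and down, at radius r is drawn at 1 + k1 r^2 times it, then the intrinsics apply), "cam_to_world" (4x4, takes a point from camera to world coordinates). Camera axes: x right, y down, z forward; pixel columns grow to the right and rows downward; lengths in m; the calibration is good to about 2 mm. A picture is of the moment at which its call begins. get_calibration takes no time and is no camera call.
A pose or a line that the arm cannot do raises arm.Unreachable and nothing moves.
- arm.sign_off(): hands the job in; it is judged then, once.
Readings, each from a call of its own:
- arm.current_t(): time.
- arm.current_joint_positions(): joint angles.
- arm.current_dq(): joint speeds.
- arm.current_tau(): joint torques, N m.
- arm.current_ee_pos(): TCP position.
- arm.current_tool_rot(): TCP orientation.
- arm.current_force(): force on the tool from outside, world axes, zero at the start.
- arm.current_torque(): the same for the moment, N m.
- arm.current_width(): finger opening in m.
- arm.current_grasp_force(): force on a finger pad.
Only numpy, scipy, OpenCV 4.12 (cv2) and the standard library are available. Lean on these libraries where they do the work, as an engineer would, in place of code of your own. Each camera call takes 0.05 s, during which the arm holds its last target. There are 200 camera calls.

## Working session

There is one attempt and no reset: what is moved stays moved. The work goes in short steps, each a Python script; the robot and the scene stay as the last script left them, time stands still between calls to the robot, and variables do not carry over. Pictures are saved under pics/ and viewed, at most 10 in all, crops included, and the job is handed in when it is done.

```bash
mkdir -p pics; ls; python3 - <<'E'
from rig import arm
import cv2,numpy as np
for n in("top","side"):
    im=arm.snapshot(n); cv2.imwrite(f"pics/{n}0.png",cv2.cvtColor(im,cv2.COLOR_RGB2BGR))
    c=arm.get_calibration(n); print(n,c)
print(arm.grip_depth,arm.current_t(),arm.current_tool_rot(),arm.current_width())
E
```

```text
pics
top {'intrinsics': array([[425.4122746 ,   0.        , 254.07903388],
       [  0.        , 425.4122746 , 191.57695793],
       [  0.        ,   0.        ,   1.        ]]), 'k1': -0.004781215104273522, 'cam_to_world': array([[-0.00977063, -0.9914603 ,  0.13004236,  0.46578308],
       [-0.99975904,  0.00712932, -0.02076121,  0.00356646],
       [ 0.0196568 , -0.13021388, -0.99129106,  1.10304666],
       [ 0.        ,  0.        ,  0.        ,  1.        ]])}
side {'intrinsics': array([[396.47994904,   0.        , 260.75338005],
       [  0.        , 396.47994904, 191.47419662],
       [  0.        ,   0.        ,   1.        ]]), 'k1': 0.010564869500959534, 'cam_to_world': array([[-0.99949067, -0.01262675,  0.02930829,  0.59406446],
       [-0.02809422,  0.78376477, -0.62042204,  0.67242333],
       [-0.01513689, -0.62092943, -0.78372031,  0.93298608],
       [ 0.        ,  0.        ,  0.        ,  1.        ]])}
0.0188 0.1 [[-9.05689381e-01  4.23941592e-01 -5.21476841e-04]
 [ 4.23941906e-01  9.05688901e-01 -9.35734097e-04]
 [ 7.55991845e-05 -1.06856032e-03 -9.99999426e-01]] 0.09175109796324359
```

View pics/top0.png

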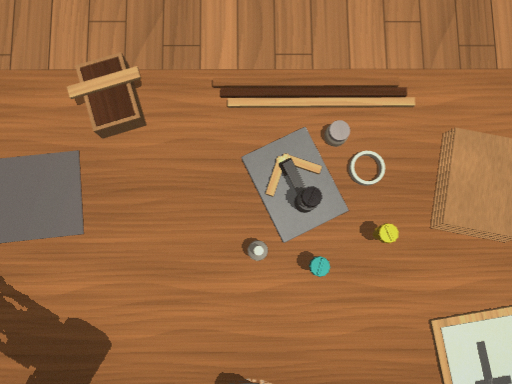

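View pics/side0.png

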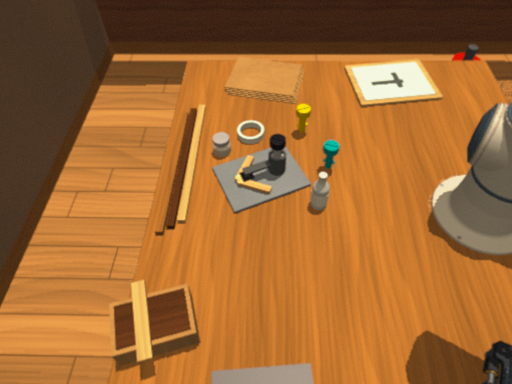

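The top view shows the plate with corners at about (306,129), (243,158), (285,241) and (347,210). The black knob is near (312,195) and the strap runs up-left to (285,162). In the side view the knob top is near (278,141). I'll zoom in next.

```bash
python3 - <<'E'
import cv2,numpy as np
a=cv2.imread("pics/top0.png")[170:220,280:345]; b=cv2.imread("pics/side0.png")[128:178,245:310]
f=lambda x:cv2.resize(np.clip(255*(x/255.)**.45,0,255).astype(np.uint8),(390*1,300),interpolation=cv2.INTER_CUBIC)
cv2.imwrite("pics/z0.png",np.hstack([f(a),f(b)]))
E
```

```text
(no output)
```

View pics/z0.png

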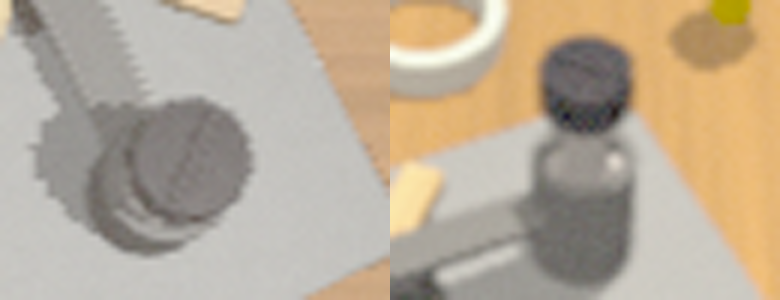

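Left half of the crop (top view): the knob top is centred at about (312.2,196.3), with the rib running from (314.5,191) to (309.7,202). Right half (side view): the top is centred at about (277.8,139.7), and the boss rim sits below it, centred at about (277.5,155.5).

```bash
cat > h.py <<'E'
from rig import arm
import numpy as np,cv2
def ray(n,uv):
    c=arm.get_calibration(n);K=c["intrinsics"];T=c["cam_to_world"]
    d=(np.array(uv,float)-K[:2,2])/K[0,0]; s=d.copy()
    for _ in range(5): s=d/(1+c["k1"]*(s@s))
    return T[:3,3],T[:3,:3]@np.array([*s,1])
def onz(n,uv,z):
    o,d=ray(n,uv); return o+d*(z-o[2])/d[2]
def tri(a,b):
    o1,d1=ray("top",a);o2,d2=ray("side",b)
    t=np.linalg.lstsq(np.c_[d1,-d2],o2-o1,rcond=None)[0]
    p,q=o1+d1*t[0],o2+d2*t[1]; return (p+q)/2,np.linalg.norm(p-q)
def ang(v): return np.degrees(np.arctan2(v[1],v[0]))
def rot(a,):  # tool down, closing axis y at angle a deg
    a=np.radians(a);y=np.array([np.cos(a),np.sin(a),0]);z=np.array([0,0,-1.])
    return np.c_[np.cross(y,z),y,z]
E
python3 - <<'E'
from h import *
print("knob",tri((312.0,196.0),(277.5,139.5)))
for z in(.137,.14):print(onz("top",(312,196),z))
print("rib",ang(onz("top",(314.5,191),.14)-onz("top",(309.7,202.2),.14)))
C=[onz("top",p,.012) for p in((306,129),(243,158),(285,241),(347,210))]
print(np.round(C,4),[ (ang(C[(i+1)%4]-C[i]),np.linalg.norm(C[(i+1)%4]-C[i])) for i in range(4)])
print("strap",ang(onz("top",(285,162),.07)-onz("top",(308,201),.07)), onz("side",(277.5,155.5),.08))
for n,p,z in(("glue",(258,251),.13),("jar",(339,127),.06),("tape",(367,168),.025),("turq",(320,266),.1),("yel",(389,233),.1)):print(n,onz("top",p,z))
print(arm.current_joint_positions())
k=onz("top",(312,196),.139)
for a in range(-180,180,20):
    q=arm.solve_ik(k+[0,0,-.015],rot(a)); print(a,None if q is None else np.round(q,0))
E
```

```text
knob (array([ 0.58142573, -0.14974292,  0.13509286]), np.float64(0.0002554281769403033))
[ 0.58132472 -0.1494631   0.137     ]
[ 0.58096591 -0.14898787  0.14      ]
rib -24.512190666966063
[[ 0.7749 -0.1583  0.012 ]
 [ 0.6976  0.0088  0.012 ]
 [ 0.4811 -0.097   0.012 ]
 [ 0.5592 -0.259   0.012 ]] [(np.float64(114.81523452034433), np.float64(0.18408293530822492)), (np.float64(-153.95871406904513), np.float64(0.2409372961428162)), (np.float64(-64.28279656114324), np.float64(0.1798365693416022)), (np.float64(25.028647232827836), np.float64(0.2380528575968943))]
strap 29.21796585815237 [ 0.58028779 -0.13919084  0.08      ]
glue [ 0.45753899 -0.02437334  0.13      ]
jar [ 0.76615019 -0.23518035  0.06      ]
tape [ 0.66668401 -0.31210414  0.025     ]
turq [ 0.42117139 -0.16953044  0.1       ]
yel [ 0.49629558 -0.33553861  0.1       ]
[ 5.94436596e+01  2.83115390e+01  7.71229243e+01 -1.58385233e-03
  7.46268947e+01 -5.47221407e+00]
-180 [-20.  32.  87.  -0.  62. 160.]
-160 [-20.  32.  87.  -0.  62. 140.]
-140 [-20.  32.  87.  -0.  62. 120.]
-120 [-20.  32.  87.  -0.  62. 100.]
-100 [-20.  32.  87.  -0.  62.  80.]
-80 [-20.  32.  87.  -0.  62.  60.]
-60 [-20.  32.  87.  -0.  62.  40.]
-40 [-20.  32.  87.  -0.  62.  20.]
-20 [-20.  32.  87.  -0.  62.  -0.]
0 [-20.  32.  87.  -0.  62. -20.]
20 [-20.  32.  87.  -0.  62. -40.]
40 [-20.  32.  87.  -0.  62. -60.]
60 [-20.  32.  87.  -0.  62. -80.]
80 [ -20.   32.   87.   -0.   62. -100.]
100 [ -20.   32.   87.   -0.   62. -120.]
120 [ -20.   32.   87.   -0.   62. -140.]
140 [ -20.   32.   87.   -0.   62. -160.]
160 None
```

```bash
python3 - <<'E'
from h import *
k=np.array([.5812,-.1492,0])
arm.move_to(k+[0,0,.20],rot(-25)); print(arm.current_t(),np.round(arm.current_force(),2))
arm.move_l(k+[0,0,.112],feed=.1); f0=arm.current_force();print(arm.current_t(),np.round(f0,2))
arm.grip(.04); arm.sleep(.3)
print("w",arm.current_width(),arm.current_grasp_force(),"f",np.round(arm.current_force()-f0,2),"m",np.round(arm.current_torque(),2),arm.current_t(),np.round(arm.current_ee_pos(),4))
E
```

```text
2.8583 [-0.22 -0.1   0.26]
3.8917 [-0.29 -0.43 -0.68]
w 0.045052959112484185 29.999936521053314 f [0.07 0.54 2.15] m [-0.13  0.18 -0.06] 4.9583 [ 0.5812 -0.1492  0.112 ]
```

```bash
cat >> h.py <<'E'
def F(n=3):
    v=[]
    for _ in range(n): arm.sleep(.03); v.append(arm.current_force())
    return np.mean(v,0)
def probe(a,p0,step=.0007,nmax=5,lim=6):
    """shift along closing axis at angle a both ways until lim N; back to p0"""
    u=np.array([np.cos(np.radians(a)),np.sin(np.radians(a)),0]);f0=F();out=[]
    for s in(1,-1):
        for i in range(1,nmax+1):
            arm.move_l(p0+s*i*step*u,feed=.02); f=(F()-f0)@u
            out.append((round(s*i*step*1e3,1),round(f,1)))
            if abs(f)>lim: break
        arm.move_l(p0,feed=.02)
    return out
E
python3 - <<'E'
from h import *
print(probe(-25,np.array(arm.current_ee_pos())),arm.current_t(),F())
E
```

```text
[(0.7, np.float64(-3.9)), (1.4, np.float64(-5.7)), (2.1, np.float64(-8.9)), (-0.7, np.float64(1.2)), (-1.4, np.float64(2.2)), (-2.1, np.float64(5.4)), (-2.8, np.float64(8.3))] 8.0583 [ 0.68833099 -0.19530053  0.5778111 ]
```

```bash
python3 - <<'E'
from h import *
p=np.array([.5812,-.1492,.112])-.0004*np.array([np.cos(np.radians(-25)),np.sin(np.radians(-25)),0])
arm.grip(.07); arm.move_l(p+[0,0,.05],feed=.15)
im=arm.snapshot("top");cv2.imwrite("pics/t1.png",cv2.cvtColor(im,4))
arm.move_to(p+[0,0,.05],rot(65)); print(arm.current_joint_positions()[5]);arm.move_l(p,feed=.1); f0=F(); arm.grip(.04); print("grip",F()-f0,arm.current_width(),arm.current_t())
print(probe(65,p),arm.current_t())
E
```

```text
-85.02845998396167
grip [0.15717503 0.13683156 2.84752052] 0.045422435616103075 12.0667
[(0.7, np.float64(-3.8)), (1.4, np.float64(-5.1)), (2.1, np.float64(-7.0)), (-0.7, np.float64(3.9)), (-1.4, np.float64(4.5)), (-2.1, np.float64(5.3)), (-2.8, np.float64(7.5))] 15.1667
```

```bash
cat >> h.py <<'E'
def turn(a,p,da,dz=0):
    """turn closing axis by da deg (ccw +) about p, following dz; returns new a,p"""
    a+=da;p=p+[0,0,dz]
    q=arm.solve_ik(p,rot(a)); q0=arm.current_joint_positions()
    assert q is not None and np.abs(np.array(q)-q0).max()<60,(q,q0)
    arm.move_joints(q); return a,p
def log(a,p):
    print(round(a,1),"z",round(p[2]*1e3,2),"q6",round(arm.current_joint_positions()[5],1),"F",np.round(arm.current_force(),1),"Mz",round(arm.current_torque()[2],2),"g",round(arm.current_grasp_force(),1),"t",arm.current_t())
E
python3 - <<'E'
from h import *
p=np.array(arm.current_ee_pos());p[2]=.112;u=np.radians(65);p-=.0002*np.array([np.cos(u),np.sin(u),0])
a=65;arm.move_l(p,feed=.02);log(a,p)
L=2.55e-3
for i in range(5):
    a,p=turn(a,p,12,L*np.radians(12));log(a,p)
np.save("st.npy",[a,*p])
E
```

```text
65 z 112.0 q6 -85.1 F [-0.8  0.9  6.8] Mz -0.01 g 30.0 t 15.4167
77 z 112.53 q6 -97.2 F [ 0.5 -1.4  5.7] Mz 0.01 g 30.0 t 15.7417
89 z 113.07 q6 -109.2 F [0.8 0.2 5.1] Mz 0.02 g 30.0 t 16.0667
101 z 113.6 q6 -121.2 F [1.1 2.2 5.4] Mz 0.04 g 30.0 t 16.3917
113 z 114.14 q6 -133.2 F [1.7 3.9 5.7] Mz -0.0 g 30.0 t 16.7167
125 z 114.67 q6 -145.2 F [0.2 4.6 4.7] Mz 0.01 g 30.0 t 17.0417
```

```bash
python3 - <<'E'
from h import *
s=np.load("st.npy");a=s[0];p=s[1:]
L=2.55e-3
for i in range(5):
    a,p=turn(a,p,6,L*np.radians(6));arm.sleep(.1);log(a,p)
np.save("st.npy",[a,*p])
for n in("top","side"):cv2.imwrite(f"pics/{n}2.png",cv2.cvtColor(arm.snapshot(n),4))
b=cv2.imread("pics/side2.png")[118:178,245:310];t=cv2.imread("pics/t1.png")[170:220,280:345]
f=lambda x:cv2.resize((255*(x/255.)**.45).astype(np.uint8),(390,360),interpolation=cv2.INTER_CUBIC)
cv2.imwrite("pics/z2.png",np.hstack([f(t),f(b)]))
E
```

```text
131.0 z 114.94 q6 -151.0 F [0.5 5.4 5.4] Mz -0.05 g 30.0 t 17.3917
137.0 z 115.2 q6 -157.0 F [0.8 5.4 2.5] Mz -0.08 g 30.0 t 17.7417
143.0 z 115.47 q6 -162.9 F [ 1.6  3.  -2.4] Mz 0.05 g 30.0 t 18.0917
149.0 z 115.74 q6 -168.9 F [ 1.7  2.6 -2.8] Mz -0.09 g 30.0 t 18.4417
155.0 z 116.01 q6 -174.9 F [ 2.5  2.2 -3.5] Mz 0.05 g 30.0 t 18.7917
```

View pics/z2.png

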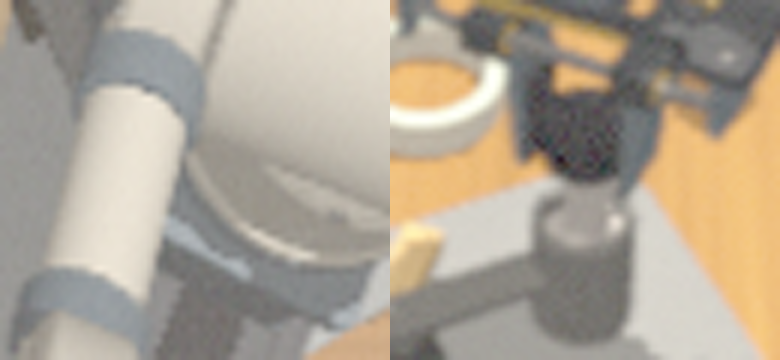

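The side view shows the knob held upright between the fingers above the boss. Fz flipped from +5 N to about the screw's weight at a≈140°, so the lugs have left the thread edge. I'll lower the screw now.

```bash
python3 - <<'E'
from h import *
s=np.load("st.npy");a=s[0];p=s[1:]
for i in range(20):
    p=p-[0,0,.0006];arm.move_l(p,feed=.02);f=F(2);print(i,round(p[2]*1e3,2),np.round(f,1))
    if f[2]>4:break
np.save("st.npy",[a,*p]);log(a,p)
E
```

```text
0 115.41 [ 1.5  3.4 -0.2]
1 114.81 [2.3 3.6 0.3]
2 114.21 [2.2 3.  0.2]
3 113.61 [2.7 3.4 0.1]
4 113.01 [2.2 3.2 0.3]
5 112.41 [ 2.2  3.4 -0.4]
6 111.81 [ 2.1  3.1 -0.5]
7 111.21 [ 3.   3.1 -0.4]
8 110.61 [ 2.   3.9 -0. ]
9 110.01 [ 2.8  3.4 -0.8]
10 109.41 [ 2.4  2.9 -0.1]
11 108.81 [ 2.7  2.9 -0.5]
12 108.21 [2.4 4.  3.9]
13 107.61 [ 0.5  6.2 11.1]
155.0 z 107.61 q6 -175.1 F [ 0.6  5.8 10.8] Mz -0.05 g 30.0 t 23.325
```

```bash
cat > go.py <<'E'
from h import *
import sys
N=int(sys.argv[1]);L=2.55e-3
s=np.load("st.npy");a=s[0];p=s[1:]
for i in range(N):
    f=F(2)
    corr=np.clip((f[2]-3)*8e-5,-.0008,.0008) if abs(f[2]-3)>2 else 0
    a,p=turn(a,p,-10,-L*np.radians(10)+corr)
    if i%2==0:log(a,p)
    np.save("st.npy",[a,*p])
    if abs(arm.current_torque()[2])>1.2 or np.linalg.norm(arm.current_force())>35:print("STOP");break
log(a,p)
E
python3 go.py 9
```

```text
145.0 z 107.84 q6 -165.3 F [2.2 2.5 4.7] Mz -0.02 g 30.0 t 23.6833
125.0 z 106.95 q6 -145.5 F [4.5 0.4 5.5] Mz 0.04 g 30.0 t 24.4
105.0 z 106.32 q6 -125.6 F [3.5 0.3 2.3] Mz 0.02 g 30.0 t 25.1167
85.0 z 105.43 q6 -105.5 F [ 0.8  0.3 -0.5] Mz -0.03 g 30.0 t 25.8333
65.0 z 104.25 q6 -85.5 F [0.5 0.6 1.6] Mz -0.02 g 30.0 t 26.55
65.0 z 104.25 q6 -85.5 F [0.5 0.6 1.6] Mz -0.02 g 30.0 t 26.55
```

```bash
python3 go.py 26; python3 - <<'E'
from h import *
for n in("side",):cv2.imwrite(f"pics/{n}3.png",cv2.resize(cv2.cvtColor(arm.snapshot(n),4)[108:188,225:325],(800,600),interpolation=cv2.INTER_CUBIC))
E
```

```text
55.0 z 103.8 q6 -75.5 F [0.5 0.6 2.4] Mz 0.02 g 30.0 t 26.9083
35.0 z 102.74 q6 -55.5 F [0.2 0.6 3.2] Mz -0.02 g 30.0 t 27.625
15.0 z 102.11 q6 -35.5 F [0.7 2.8 2.7] Mz -0.01 g 30.0 t 28.3417
-5.0 z 101.22 q6 -15.3 F [-0.9  5.6  6.8] Mz 0.03 g 30.0 t 29.0583
-25.0 z 100.8 q6 4.4 F [-2.4  4.6  3. ] Mz -0.06 g 30.0 t 29.775
-45.0 z 99.91 q6 24.4 F [-2.6  7.1  3.6] Mz 0.02 g 30.0 t 30.4917
-65.0 z 99.02 q6 44.4 F [-1.5  9.1  4.2] Mz -0.08 g 30.0 t 31.2083
-85.0 z 98.13 q6 64.4 F [ 0.5 11.3  4.3] Mz -0.08 g 30.0 t 31.925
-105.0 z 97.24 q6 84.4 F [ 2.1 11.6  2.6] Mz -0.02 g 30.0 t 32.6417
-125.0 z 96.35 q6 104.4 F [ 0.9 10.3  1.3] Mz -0.07 g 30.0 t 33.3583
-145.0 z 95.29 q6 124.4 F [2.6 8.6 1.5] Mz -0.0 g 30.0 t 34.075
-165.0 z 94.4 q6 144.4 F [2.6 8.  3.1] Mz 0.05 g 30.0 t 34.7917
-185.0 z 93.51 q6 164.4 F [2.7 7.1 4.3] Mz 0.07 g 30.0 t 35.5083
-195.0 z 93.07 q6 174.4 F [2.5 6.9 4.2] Mz 0.01 g 30.0 t 35.8667
```

View pics/side3.png

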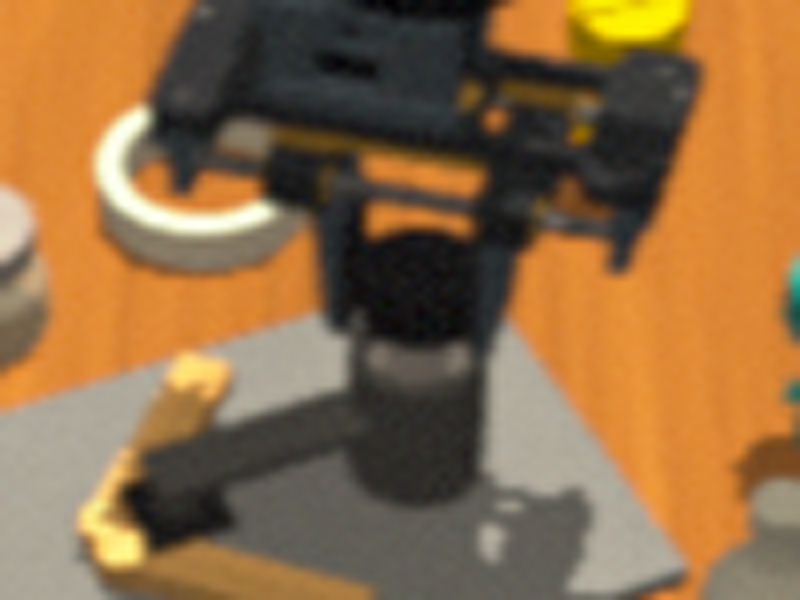

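The side view shows the knob upright between the fingers, just above the rim at zoomed pixel (420,290). The tape, jar and bottle haven't moved. By both angle and height the screw is about 21.5–22 mm down, which is inside the window, so I'll hand it in.

```bash
python3 - <<'E'
from h import *
arm.sleep(.5);print(F(),arm.current_grasp_force(),np.round(arm.current_ee_pos(),4));print(arm.sign_off())
E
```

```text
[2.44924376 6.30401171 5.44469697] 30.000797510147095 [ 0.5816 -0.1491  0.0934]
the job is handed in; nothing more can be done
None
```

I turned the screw back until it dropped about 7.5 mm off the thread edge, then forward about 0.93 of a turn (an estimated 21.5–22 mm below thread_start, inside the window), and handed in while still gripping the knob at 30 N; no verdict came back.

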